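# Push the row of hose-clamp blocks home along the mounting rail

### The arm

A 6-joint arm with a two-finger parallel gripper is mounted at the origin on the work surface. World frame = base frame: x ahead of the robot, y to its left, z up, the work surface at z = 0. Lengths are in mm, angles in rad, forces in N, time in s.
With the tool pointing down it reaches from about 350 to 925 mm from the base axis. Payload 6.4 kg.
Tool frame: the origin (TCP) lies midway between the tips of the shut fingers; the grasp point (between the pads) lies 19 mm behind it (r.grip_depth is the z of the grasp point in the tool frame, in mm); z points along the fingers, y is the direction in which the jaws open and shut (so a half turn about z gives the same grasp; the last joint's range is limited). The gripper opens to 94 mm and grips with 3 to 60 N. Pads are 16 mm wide; open, the fingers measure 119 mm over their backs; the gripper's body (75 mm by 177 mm) begins 78 mm behind the grasp point.
Start: joints at [-1.43, 0.245, 1.558, -0, 1.339, -0.174], TCP at [201.262, -618.067, 205.455] pointing down, gripper open.
Joint ranges: [-3.13, 3.13], [-1.02, 2.26], [0.13, 2.54], [-0.95, 4.09], [0.21, 2.88], [-2.74, 2.74]. Speed limits (rad/s): [2.57, 2.57, 3.14, 3.14, 3.14, 3.14].

### API

Orientations are given as a rotation vector (axis times angle).
In Python, from workcell import r gives the robot as it stands.
- The arm moves only by the shell command python3 -m handwheel 'ROWS' [FORCE]. ROWS is JSON, a list of rows, each a list of 7 numbers: the turn, a rotation vector about the world's x, y, z in rad, then the shift along the world's x, y, z in mm, then the finger opening in mm, from 0 to 94. In form: [[rx, ry, rz, x, y, z, gripper], ...]. A call has exactly 8 rows; each row shifts and turns the commanded pose from where the row before left it; what a row does not reach is not made up. A row lasts 1/8 s, in which the tool goes at most 62.5 mm and 10.7 degrees, less where a joint would pass 70% of its speed; a pose out of reach is approached as far as the arm can. A call with a gripper value outside its range is refused whole. The fingers move at their own pace and stop on an object; FORCE is the grip in N (left out, the last holds). Time passes only in rows, so rows that do not move let the fingers close, or fill a call up. It gives the time, the measured TCP pose, the force and the opening at its end, in the units of the state.
- r.get_state(): the state, without advancing time (a new reading comes with each control period).
- r.snapshot(name): name is "scene" or "top" or "wrist"; returns the picture (420x560x3 uint8, red, green, blue); there is no depth.
- r.camera_info(name): a dict with "camera_matrix" (3x3 intrinsics, pixels), "R" (3x3) and "t" (3): a world point X has camera coordinates R X + t; the wrist camera has in their place "mount" (4x4, takes a point from camera to tool coordinates, whose origin is the TCP and whose axes are the flange's). Camera axes: x right, y down, z forward; pixel columns grow to the right and rows downward; lengths in mm; the calibration is good to about 2 mm. A picture is of the moment at which its call begins: read the wrist's pose just before it. camera_info takes no time and is no camera call.
- r.sign_off(): hands the job in, once; it reports no verdict.
The state is a dict: "clock": time; "joints": joint angles; "joint_vel": joint speeds; "tau": joint torques, N m; "ee_pos": TCP position; "tcp_rot": TCP orientation; "contact_force": force on the tool from outside, world axes, zero at the start; "wrist_torque": the same for the moment, N m; "opening": finger opening in mm.
Only numpy, scipy, OpenCV 4.12 (cv2) and the standard library are available. Lean on these libraries where they do the work, as an engineer would, in place of code of your own. Each camera call takes 0.05 s, during which the arm holds its last target.

### The job

Push the row of four hose-clamp blocks along the mounting rail, as one train from behind, until it is fully home against the upright end stop with all four blocks closed up touching. Push steadily with the fingertips: do not flick or slam the row, let it come apart, or lift any block. Leave the spare block, the brass coupling and the jar where they are.

Things in the scene. Friction and masses are not known exactly. Their poses are not given: they have to be found in the camera images.
- rail: Level aluminium channel fixed to the bench: 400 mm long (its y axis), 57 mm wide (its x). Floor 8 mm above the bench; 47 mm wide between two side lips 5 mm thick that rise to 18 mm above the bench, so the blocks stand 26 mm above the lips. Origin: centre of its underside, on the bench.
- stop: Upright dark steel block fixed in the channel at either end of the rail (its +y or -y end), 185 mm from the middle. 46 mm across, 20 mm thick along the rail, 44 mm tall above the channel floor plus a 6 mm bolt head. Origin: centre of its underside, on the channel floor. Axes as the rail's; the row comes to rest on its face 10 mm from its origin, on the rail's middle side.
- end_clip: Flat steel strip fixed on the channel floor at the other, open end of the rail, 185 mm from its middle: 46 x 20 mm, only 4 mm thick (5 mm with its screw). Not a stop. Origin: centre of its underside.
- block_a: Loose hose-clamp block, grey plastic, steel cover plate: 44 mm wide (its x, across the rail), 34 mm long (its y, along the rail), 36 mm tall plus two 5 mm bolt heads; about 0.09 kg. Origin: centre of its underside. First of the row, at its end towards the rail's +y. The row slides with 1 to 6 N and stays where left; 1.5 mm side play.
- block_b: Loose hose-clamp block, grey plastic, steel cover plate: 44 mm wide (its x, across the rail), 34 mm long (its y, along the rail), 36 mm tall plus two 5 mm bolt heads; about 0.09 kg. Origin: centre of its underside. Second of the row, next to block_a. The four start touching, 70 to 145 mm short of the stop.
- block_c: Loose hose-clamp block, grey plastic, steel cover plate: 44 mm wide (its x, across the rail), 34 mm long (its y, along the rail), 36 mm tall plus two 5 mm bolt heads; about 0.09 kg. Origin: centre of its underside. Third of the row, next to block_d. The four start touching, 70 to 145 mm short of the stop.
- block_d: Loose hose-clamp block, grey plastic, steel cover plate: 44 mm wide (its x, across the rail), 34 mm long (its y, along the rail), 36 mm tall plus two 5 mm bolt heads; about 0.09 kg. Origin: centre of its underside. Last of the row, at its end towards the rail's -y. At least 70 mm of empty channel lies beyond either end of the row.
- spare_block: A fifth block, the same as those of the row, standing on the bench beside the rail (at least 90 mm from its centre line). Not part of the job. Origin: centre of its underside.
- coupling: Brass hose coupling standing upright on the bench beside the rail (at least 90 mm from its centre line), 35 mm across its hexagon, 52 mm tall. Leave alone. Origin: centre of its underside.
- jar: White plastic jar with a steel lid, 56 mm diameter, 65 mm tall, standing on the bench beyond the rail (at least 160 mm from its centre line). Leave alone. Origin: centre of its underside.
Mind the look-alikes: they are no part of the job. Leave any red look-alike of the block_a alone.

How it is judged (in metres and radians):
At the end, for the whole second after the job is handed in: The nearest block of the row is within 3.5 mm of the end stop, the block at the tail is within 5.5 mm of its fully home place, no gap between neighbours exceeds 2.5 mm, and all four blocks sit flat on the rail's floor (within 3 mm, tilted less than 0.1 rad), at rest (((horizontal distance between block_a and stop below 0.0305 m and horizontal distance between block_d and stop below 0.1345 m) or (horizontal distance between block_d and stop below 0.0305 m and horizontal distance between block_a and stop below 0.1345 m)) and horizontal distance between block_a and block_b below 0.0365 m and horizontal distance between block_b and block_c below 0.0365 m and horizontal distance between block_c and block_d below 0.0365 m and z of each of block_a, block_b, block_c, block_d in the frame of rail below 0.011 m and angle between each of block_a, block_b, block_c, block_d's own z axis and vertical below 0.1 rad and linear speed of each of block_a, block_b, block_c, block_d below 0.01 m/s); the robot touches nothing.
It fails at once if a clamp block is lifted more than 12 mm off the rail's floor (z of any of block_a, block_b, block_c, block_d in the frame of rail above 0.02 m).
It fails at once if the row comes apart: a gap of more than 8 mm between neighbouring blocks (horizontal distance between block_a and block_b above 0.042 m or horizontal distance between block_b and block_c above 0.042 m or horizontal distance between block_c and block_d above 0.042 m).
It fails at once if the row is flicked or slammed: a block moves faster than 0.4 m/s (linear speed of any of block_a, block_b, block_c, block_d above 0.4 m/s).
It fails at once if the spare block, coupling or jar is moved more than 15 mm (distance of any of spare_block, coupling, jar from where it was at the start of the episode above 0.015 m).
It also fails if it takes over 32 s, if anything falls off the work surface, if the arm or the gripper's body presses on something with over 40 N, if the wrist force passes 120 N, or if a joint passes its speed limit or range.

## Working session

There is one attempt and no reset: what is moved stays moved. The work goes in short steps, Python scripts to look and compute and a shell command to move; the robot and the scene stay as the last step left them, time stands still between calls to the robot, and variables do not carry over. Pictures are saved under pics/ and viewed, and the job is handed in when it is done.

```bash
mkdir -p pics
cat > h.py <<'E'
import numpy as np,cv2
from workcell import r
def snap(n,f):
    im=r.snapshot(n); cv2.imwrite('pics/'+f,cv2.cvtColor(im,cv2.COLOR_RGB2BGR)); return im
def ray(n,uv,z):
    c=r.camera_info(n);K=np.array(c['camera_matrix']);R=np.array(c['R']);t=np.array(c['t'])
    d=R.T@np.linalg.inv(K)@np.array([uv[0],uv[1],1.]);o=-R.T@t
    return o+d*(z-o[2])/d[2]
def proj(n,X):
    c=r.camera_info(n);p=np.array(c['camera_matrix'])@(np.array(c['R'])@np.array(X)+np.array(c['t']));return p[:2]/p[2]
E
python3 - <<'E'
from h import *
snap('top','top0.png');snap('scene','scene0.png')
print(r.get_state())
for n in('top','scene'):print(r.camera_info(n))
E
```

```text
{'clock': 0.1, 'joints': array([-1.43008824e+00,  2.45726194e-01,  1.55886020e+00, -7.21882219e-06,
        1.33869669e+00, -1.74114019e-01]), 'joint_vel': array([ 0.00018622, -0.00130416, -0.00187495, -0.00020672, -0.00139076,
        0.00029238]), 'tau': array([ 3.10183186e-04, -4.16913235e+01, -3.15526521e+01,  6.86595426e-02,
        3.09329561e-02, -4.49681124e-05]), 'ee_pos': array([ 201.19065253, -617.52439076,  204.48424569]), 'tcp_rot': array([-3.10108156e+00, -4.92219321e-01, -3.33002835e-05]), 'contact_force': array([-0.4293217 ,  0.72733777,  0.1815605 ]), 'wrist_torque': array([-0.00362502,  0.00938101,  0.00024183]), 'opening': 93.8412877242228}
{'camera_matrix': array([[456.59772827,   0.        , 270.14343123],
       [  0.        , 456.59772827, 211.65992483],
       [  0.        ,   0.        ,   1.        ]]), 'R': array([[ 0.01825759, -0.99878451,  0.04578393],
       [-0.99569696, -0.02232396, -0.08993997],
       [ 0.09085272, -0.04394483, -0.99489428]]), 't': array([  2.07777458, 536.14202348, 781.28268252])}
{'camera_matrix': array([[380.58561782,   0.        , 282.66282113],
       [  0.        , 380.58561782, 212.60315225],
       [  0.        ,   0.        ,   1.        ]]), 'R': array([[-0.04580582,  0.99883018, -0.01549481],
       [ 0.63628558,  0.01721517, -0.7712615 ],
       [-0.77009252, -0.04518739, -0.63632979]]), 't': array([   4.48447608, -312.18074479, 1194.88710533])}
```

View pics/top0.png

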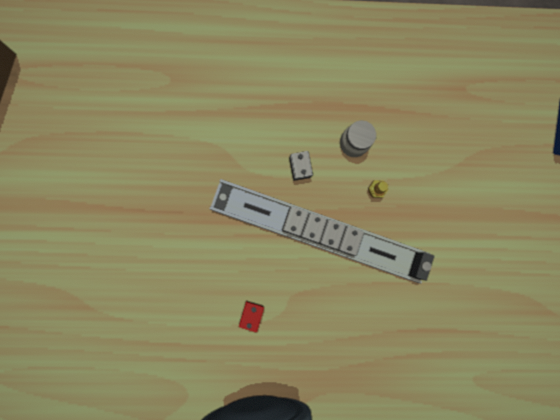

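View pics/scene0.png

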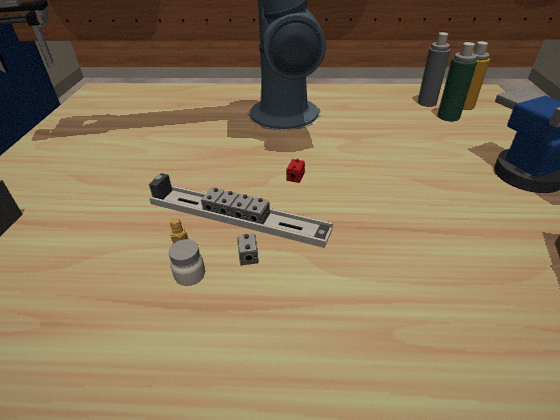

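The top view shows the row of four at about (297,219)–(350,240), in the rail. The tall dark stop is at (424,264) and the flat clip at (223,196). Block candidates: the four grey ones in the channel are the row, (301,165) is the grey spare off the rail, and (251,316) is the red look-alike. Next is a crop to confirm, and measurements.

Run:
```python
from h import *
im=cv2.imread('pics/top0.png')
c=cv2.resize(im[170:295,200:445],None,fx=3.2,fy=3.2,interpolation=cv2.INTER_CUBIC);cv2.imwrite('pics/crop0.png',c)
# rail mask: low saturation in region
hsv=cv2.cvtColor(im,cv2.COLOR_BGR2HSV)
m=((hsv[...,1]<60)).astype(np.uint8)*255
m=cv2.morphologyEx(m,cv2.MORPH_CLOSE,np.ones((5,5)))
for k in cv2.findContours(m,0,2)[0]:
    if cv2.contourArea(k)>150:
        print(cv2.minAreaRect(k),cv2.contourArea(k),cv2.boxPoints(cv2.minAreaRect(k)).round(1).tolist())
```

```text
((256.5, 407.5), (108.99998474121094, 22.999996185302734), -0.0) 1844.5 [[202.0, 419.0], [202.0, 396.0], [311.0, 396.0], [311.0, 419.0]]
((322.0524597167969, 231.69534301757812), (228.96966552734375, 32.88333511352539), 19.473142623901367) 7188.5 [[208.60000610351562, 209.0], [219.60000610351562, 178.0], [435.5, 254.39999389648438], [424.5, 285.3999938964844]]
((300.576904296875, 164.88461303710938), (26.671794891357422, 20.39607810974121), 78.69007110595703) 488.5 [[288.0, 153.8000030517578], [308.0, 149.8000030517578], [313.20001220703125, 176.0], [293.20001220703125, 180.0]]
((357.7500305175781, 138.25001525878906), (29.698484420776367, 38.890869140625), 45.0) 922.5 [[333.5, 141.5], [361.0, 114.0], [382.0, 135.0], [354.5, 162.5]]
((460.5, 4.0), (8.0, 197.0), 90.0) 700.5 [[362.0, 0.0], [559.0, 0.0], [559.0, 8.0], [362.0, 8.0]]
```

View pics/crop0.png

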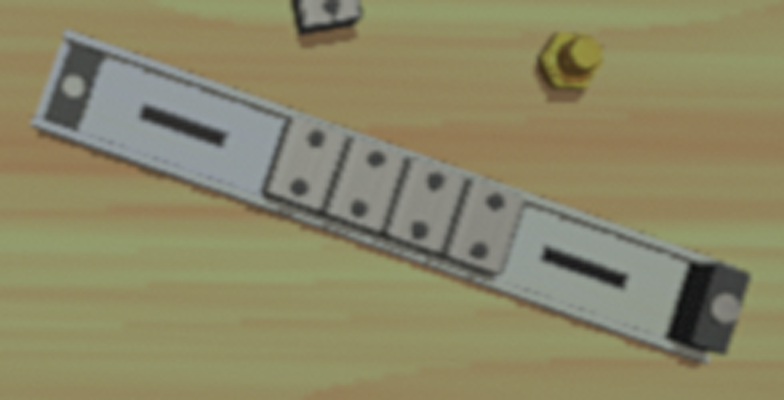

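Confirmed: four grey blocks touching in the channel, tail edge (289,116)–(264,193) in the crop, and the stop at (725,308). Now casting rays.

Run:
```python
from h import *
P=lambda u,v,z:ray('top',(u/3.2+200-.35,v/3.2+170-.35),z)
clip=P(73,86,13);st=P(725,308,58)
ax=(st-clip)[:2];L=np.linalg.norm(ax);ax/=L
print('clip',clip,'stop',st,'L',L,'ax',ax,'ang',np.degrees(np.arctan2(ax[1],ax[0])))
mid=(st+clip)[:2]/2;n=np.array([-ax[1],ax[0]])
B=[((316,138),(298,187)),((376,159),(359,208)),((435,181),(419,231)),((495,201),(479,250))]
for p,q in B:
    c=(P(*p,49)+P(*q,49))[:2]/2; print('block',c.round(1),'s',(c-mid)@ax,'n',(c-mid)@n)
for p in((289,116),(264,193)):print('tailedge',P(*p,44),(P(*p,44)[:2]-mid)@ax)
for p in((67,31),(33,124),(706,361)):print('railcorner',(P(*p,18)[:2]-mid)@ax,(P(*p,18)[:2]-mid)@n)
s=r.get_state()
from scipy.spatial.transform import Rotation as R
print(R.from_rotvec(s['tcp_rot']).as_matrix().round(3))
for nm,uv,z in(('spare',(301,162),44),('coup',(380,187),52),('jar',(361,136),65)):
    X=ray('top',uv,z)[:2];print(nm,X,(X-mid)@ax,(X-mid)@n)
```

```text
clip [562.21908348  98.17659813  13.        ] stop [ 446.39041324 -252.40265214   58.        ] L 369.21821674160253 ax [-0.31371331 -0.94951775] ang -108.28315518341661
block [519.7 -29.8] s -49.77764806509625 n -0.27994142377490105
block [509.1 -62.4] s -15.492951147660253 n -0.0730502106287251
block [497.7 -94.5] s 18.580987452386903 n -0.805092690051994
block [ 487.9 -126.9] s 52.43719684037896 n 0.07250872124571395
tailedge [544.91932091 -20.18299247  44.        ] -66.79741041774021
tailedge [503.10541039  -7.33486246  44.        ] -65.87935747957071
railcorner -197.7274335204655 27.372302129691466
railcorner -197.6739188976442 -27.773371715298097
railcorner 198.44757177488603 -27.366530009893488
[[ 0.951  0.31  -0.   ]
 [ 0.31  -0.951  0.002]
 [ 0.    -0.002 -1.   ]]
spare [622.26277516 -38.36809637] -73.79400280397157 99.84843957533512
coup [ 580.5408563  -175.22582594] 69.24356200803277 103.16682891311228
jar [ 666.04410796 -138.8057146 ] 7.838511435653656 172.92821020488105
```

Tail face is at s≈−66.5 and must end near s=39, so the push is about 106 mm along (−0.314,−0.950). I'll move above the gap behind the tail, turning the jaws across the rail and shutting the fingers.

```bash
python3 -m handwheel '[[0,0,0.0586,20.9,39.7,0,0],[0,0,0.0586,20.9,39.7,0,0],[0,0,0.0586,20.9,39.7,0,0],[0,0,0.0586,20.9,39.7,0,0],[0,0,0.0586,20.9,39.7,0,0],[0,0,0.0586,20.9,39.7,0,0],[0,0,0.0586,20.9,39.7,0,0],[0,0,0.0586,20.9,39.7,0,0]]' 20
python3 -m handwheel '[[0,0,0.0586,20.9,39.7,0,0],[0,0,0.0586,20.9,39.7,0,0],[0,0,0.0586,20.9,39.7,0,0],[0,0,0.0586,20.9,39.7,0,0],[0,0,0.0586,20.9,39.7,0,0],[0,0,0.0586,20.9,39.7,0,0],[0,0,0.0586,20.9,39.7,0,0],[0,0,0.0586,20.9,39.7,0,0]]'
cat > st.py <<'E'
from h import *
from scipy.spatial.transform import Rotation as R
s=r.get_state();M=R.from_rotvec(s['tcp_rot']).as_matrix()
mid=np.array([504.3,-77.1]);ax=np.array([-.3137,-.9495]);n=np.array([.9495,-.3137]);d=s['ee_pos'][:2]-mid
print('t',s['clock'],'p',s['ee_pos'].round(1),'s',(d@ax).round(2),'n',(d@n).round(2),'yaw y',np.degrees(np.arctan2(M[1,1],M[0,1])).round(2),'z',M[:,2].round(3),'open',round(s['opening'],1),'F along/across/z',(s['contact_force'][:2]@ax).round(2),(s['contact_force'][:2]@n).round(2),s['contact_force'][2].round(2))
E
python3 st.py
```

```text
clock: 1.1
ee_pos: [368.8, -298.9, 205.1]
tcp_rot: [-2.902, -1.202, 0.0]
contact_force: [1.2, -0.3, 0.2]
opening: 17.2
clock: 2.1
ee_pos: [535.9, 18.6, 205.1]
tcp_rot: [-2.543, -1.844, 0.001]
contact_force: [0.2, -0.5, -0.3]
opening: 0.4
t 2.1 p [535.9  18.6 205.1] s -100.79 n -0.01 yaw y -18.13 z [-0.001 -0.    -1.   ] open 0.4 F along/across/z 0.45 0.38 -0.26
```

```bash
python3 -m handwheel '[[0,0,0,0,0,-30,0],[0,0,0,0,0,-40,0],[0,0,0,0,0,-40,0],[0,0,0,0,0,-30,0],[0,0,0,0,0,-20,0],[0,0,0,0,0,-15,0],[0,0,0,0,0,-12,0],[0,0,0,0,0,0,0]]'; python3 st.py
python3 - <<'E'
from h import *
a=snap('top','t1.png');b=snap('scene','s1.png')
x=cv2.resize(cv2.imread('pics/t1.png')[170:295,200:445],(784,400));y=cv2.resize(cv2.imread('pics/s1.png')[130:270,140:350],(300,200))
cv2.imwrite('pics/c1.png',np.vstack([x,np.hstack([y,np.zeros((200,484,3),np.uint8)])]))
E
```

```text
clock: 3.1
ee_pos: [535.2, 17.2, 17.8]
tcp_rot: [-2.545, -1.841, 0.002]
contact_force: [-0.2, -1.6, 0.0]
opening: 0.8
t 3.1 p [535.2  17.2  17.8] s -99.23 n -0.28 yaw y -18.24 z [-0.001  0.    -1.   ] open 0.8 F along/across/z 1.56 0.28 0.04
```

View pics/c1.png

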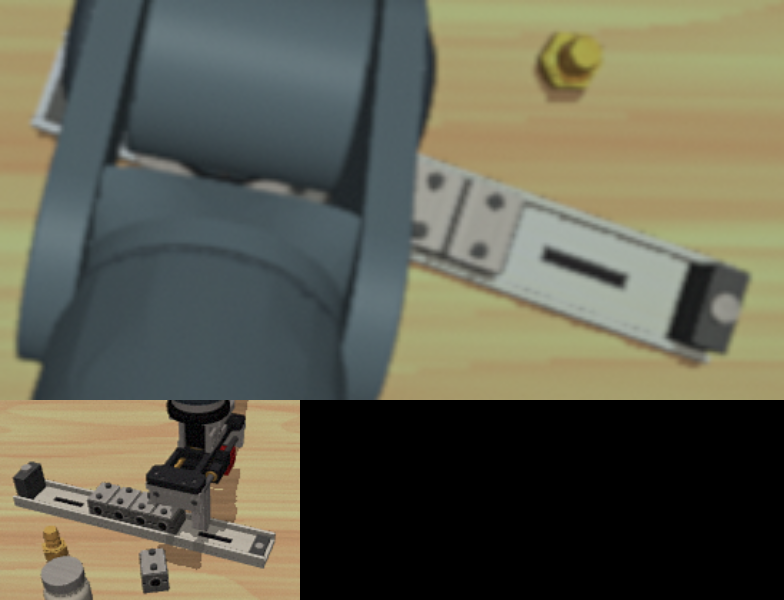

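Run:
```python
import cv2
cv2.imwrite('pics/c2.png',cv2.resize(cv2.imread('pics/s1.png')[130:260,190:330],None,fx=4.5,fy=4.5,interpolation=cv2.INTER_CUBIC))
```

```text
(no output)
```

View pics/c2.png

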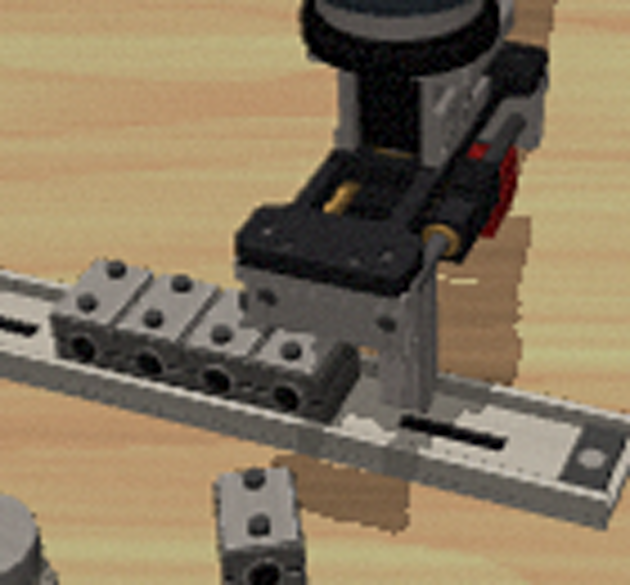

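The fingers stand in the channel behind the tail, clear of it. Approaching slowly.

```bash
python3 -m handwheel '[[0,0,0,-0.94,-2.85,0,0],[0,0,0,-0.94,-2.85,0,0],[0,0,0,-0.94,-2.85,0,0],[0,0,0,-0.94,-2.85,0,0],[0,0,0,-0.94,-2.85,0,0],[0,0,0,-0.94,-2.85,0,0],[0,0,0,-0.94,-2.85,0,0],[0,0,0,-0.94,-2.85,0,0]]'; python3 st.py
python3 -m handwheel '[[0,0,0,-0.63,-1.9,0,0],[0,0,0,-0.94,-2.85,0,0],[0,0,0,-0.94,-2.85,0,0],[0,0,0,-0.94,-2.85,0,0],[0,0,0,-0.94,-2.85,0,0],[0,0,0,-0.94,-2.85,0,0],[0,0,0,-0.94,-2.85,0,0],[0,0,0,-0.94,-2.85,0,0]]'; python3 st.py
```

```text
clock: 4.2
ee_pos: [528.1, -5.7, 18.4]
tcp_rot: [-2.545, -1.841, -0.0]
contact_force: [0.3, 1.8, -0.9]
opening: 0.7
t 4.2 p [528.1  -5.7  18.4] s -75.26 n 0.22 yaw y -18.25 z [ 0.  0. -1.] open 0.7 F along/across/z -1.8 -0.29 -0.87
clock: 5.2
ee_pos: [520.9, -27.7, 18.5]
tcp_rot: [-2.546, -1.841, -0.0]
contact_force: [1.0, 2.0, -0.5]
opening: 0.3
t 5.2 p [520.9 -27.7  18.5] s -52.09 n 0.24 yaw y -18.24 z [ 0.  0. -1.] open 0.3 F along/across/z -2.17 0.31 -0.51
```

Contact force is about −2 N, so the row is being pushed. The home position should be near tcp s≈31. I'll go on at 32 mm/s, then slow down.

```bash
python3 -m handwheel '[[0,0,0,-0.94,-2.85,0,0],[0,0,0,-1.25,-3.8,0,0],[0,0,0,-1.25,-3.8,0,0],[0,0,0,-1.25,-3.8,0,0],[0,0,0,-1.25,-3.8,0,0],[0,0,0,-1.25,-3.8,0,0],[0,0,0,-1.25,-3.8,0,0],[0,0,0,-1.25,-3.8,0,0]]'; python3 st.py
python3 -m handwheel '[[0,0,0,-1.25,-3.8,0,0],[0,0,0,-1.25,-3.8,0,0],[0,0,0,-1.25,-3.8,0,0],[0,0,0,-1.25,-3.8,0,0],[0,0,0,-1.25,-3.8,0,0],[0,0,0,-1.25,-3.8,0,0],[0,0,0,-1.25,-3.8,0,0],[0,0,0,-0.94,-2.85,0,0]]'; python3 st.py
python3 - <<'E'
from h import *
a=snap('top','t3.png');b=snap('scene','s3.png')
x=cv2.resize(cv2.imread('pics/t3.png')[170:295,200:445],(640,326));y=cv2.resize(cv2.imread('pics/s3.png')[150:250,130:340],(546,260))
cv2.imwrite('pics/c3.png',np.vstack([x,np.hstack([y,np.zeros((260,94,3),np.uint8)])]))
E
```

```text
clock: 6.2
ee_pos: [511.1, -57.2, 18.4]
tcp_rot: [-2.545, -1.841, 0.0]
contact_force: [-0.2, 2.0, -0.4]
opening: 0.4
t 6.2 p [511.1 -57.2  18.4] s -21.02 n 0.24 yaw y -18.24 z [-0.  0. -1.] open 0.4 F along/across/z -1.81 -0.81 -0.44
clock: 7.2
ee_pos: [501.4, -86.7, 18.4]
tcp_rot: [-2.546, -1.841, 0.0]
contact_force: [1.3, 2.3, -0.6]
opening: 0.6
t 7.2 p [501.4 -86.7  18.4] s 10.0 n 0.3 yaw y -18.25 z [-0.  0. -1.] open 0.6 F along/across/z -2.59 0.49 -0.62
```

View pics/c3.png

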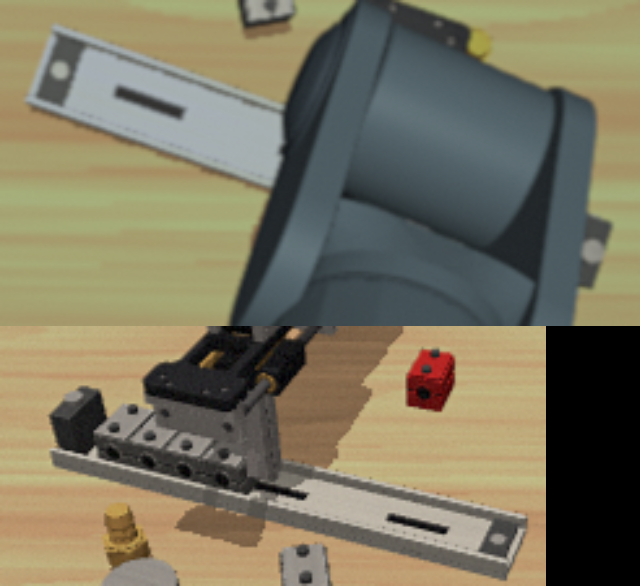

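The scene view shows the row closed up with about 20 mm left to the stop at (78,418). Slowing down now.

```bash
python3 -m handwheel '[[0,0,0,-0.63,-1.9,0,0],[0,0,0,-0.63,-1.9,0,0],[0,0,0,-0.63,-1.9,0,0],[0,0,0,-0.63,-1.9,0,0],[0,0,0,-0.63,-1.9,0,0],[0,0,0,-0.63,-1.9,0,0],[0,0,0,-0.63,-1.9,0,0],[0,0,0,-0.47,-1.42,0,0]]'; python3 st.py
python3 -m handwheel '[[0,0,0,-0.25,-0.76,0,0],[0,0,0,-0.25,-0.76,0,0],[0,0,0,-0.16,-0.47,0,0],[0,0,0,-0.16,-0.47,0,0],[0,0,0,-0.16,-0.47,0,0],[0,0,0,-0.16,-0.47,0,0],[0,0,0,-0.16,-0.47,0,0],[0,0,0,-0.16,-0.47,0,0]]'; python3 st.py
```

```text
clock: 8.3
ee_pos: [496.7, -101.3, 18.5]
tcp_rot: [2.546, 1.841, 0.0]
contact_force: [0.5, 2.8, 0.2]
opening: 0.4
t 8.3 p [ 496.7 -101.3   18.5] s 25.34 n 0.34 yaw y -18.25 z [ 0.  0. -1.] open 0.4 F along/across/z -2.79 -0.39 0.2
clock: 9.3
ee_pos: [495.3, -105.4, 18.5]
tcp_rot: [-2.546, -1.841, -0.001]
contact_force: [1.0, 4.5, 1.8]
opening: 0.4
t 9.3 p [ 495.3 -105.4   18.5] s 29.64 n 0.34 yaw y -18.26 z [ 0.  0. -1.] open 0.4 F along/across/z -4.54 -0.49 1.77
```

```bash
python3 -m handwheel '[[0,0,0,-0.13,-0.38,0,0],[0,0,0,-0.13,-0.38,0,0],[0,0,0,-0.13,-0.38,0,0],[0,0,0,0,0,0,0],[0,0,0,0,0,0,0],[0,0,0,0,0,0,0],[0,0,0,0,0,0,0],[0,0,0,0,0,0,0]]'; python3 st.py
python3 -m handwheel '[[0,0,0,-0.13,-0.38,0,0],[0,0,0,-0.13,-0.38,0,0],[0,0,0,-0.13,-0.38,0,0],[0,0,0,0,0,0,0],[0,0,0,0,0,0,0],[0,0,0,0,0,0,0],[0,0,0,0,0,0,0],[0,0,0,0,0,0,0]]'; python3 st.py
```

```text
clock: 10.3
ee_pos: [495.3, -105.4, 18.5]
tcp_rot: [-2.545, -1.84, -0.004]
contact_force: [4.0, 8.5, 1.5]
opening: 0.5
t 10.3 p [ 495.3 -105.4   18.5] s 29.67 n 0.34 yaw y -18.28 z [ 0.001  0.002 -1.   ] open 0.5 F along/across/z -9.37 1.12 1.52
clock: 11.3
ee_pos: [495.3, -105.4, 18.6]
tcp_rot: [-2.545, -1.838, -0.007]
contact_force: [5.8, 12.8, 1.2]
opening: 0.8
t 11.3 p [ 495.3 -105.4   18.6] s 29.71 n 0.33 yaw y -18.32 z [ 0.002  0.004 -1.   ] open 0.8 F along/across/z -13.97 1.54 1.25
```

The tool stalled at s=29.7 while the force rose to 14 N, so the row is home and closed up. I'll back straight off, lift clear and check.

```bash
python3 -m handwheel '[[0,0,0,0.31,0.95,0,0],[0,0,0,0.63,1.9,0,0],[0,0,0,0.94,2.85,0,0],[0,0,0,1.57,4.75,0,0],[0,0,0,1.57,4.75,0,0],[0,0,0,1.57,4.75,0,0],[0,0,0,1.57,4.75,0,0],[0,0,0,0.94,2.85,0,0]]'; python3 st.py
python3 -m handwheel '[[0,0,0,0,0,10,0],[0,0,0,0,0,20,0],[0,0,0,0,0,30,0],[0,0,0,0,0,30,0],[0,0,0,0,0,30,0],[0,0,0,0,0,30,0],[0,0,0,0,0,30,0],[0,0,0,0,0,10,0]]'
python3 -m handwheel '[[0,0,0,0,30,0,0],[0,0,0,0,50,0,0],[0,0,0,0,50,0,0],[0,0,0,0,50,0,0],[0,0,0,0,50,0,0],[0,0,0,0,50,0,0],[0,0,0,0,30,0,0],[0,0,0,0,0,0,0]]'
python3 - <<'E'
from h import *
snap('top','t4.png');snap('scene','s4.png')
x=cv2.resize(cv2.imread('pics/t4.png')[190:295,270:445],(700,420),interpolation=cv2.INTER_CUBIC);y=cv2.resize(cv2.imread('pics/s4.png')[150:240,130:340],(420,180))
cv2.imwrite('pics/c4.png',np.vstack([x,np.hstack([y,np.zeros((180,280,3),np.uint8)])]))
E
```

```text
clock: 12.3
ee_pos: [503.6, -79.9, 18.5]
tcp_rot: [2.545, 1.842, -0.0]
contact_force: [-0.5, -0.1, 0.3]
opening: 0.5
t 12.3 p [503.6 -79.9  18.5] s 2.83 n 0.25 yaw y -18.22 z [ 0. -0. -1.] open 0.5 F along/across/z 0.27 -0.49 0.35
clock: 13.3
ee_pos: [504.5, -80.7, 211.1]
tcp_rot: [2.543, 1.839, 0.004]
contact_force: [0.0, 0.4, -0.2]
opening: 0.4
clock: 14.3
ee_pos: [502.7, 231.0, 207.5]
tcp_rot: [-2.542, -1.845, 0.002]
contact_force: [0.5, -0.0, 0.3]
opening: 0.3
```

View pics/c4.png

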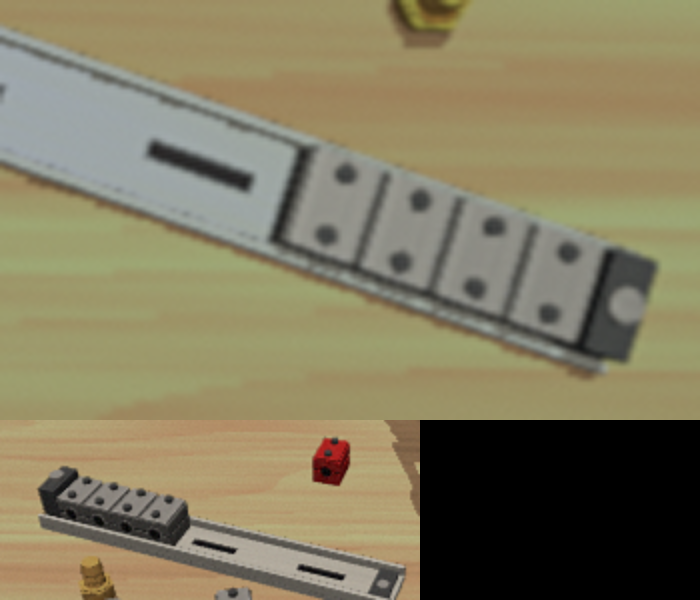

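The row is against the stop at (622,305), with the bolt pairs evenly spaced and no gap visible. Checking with numbers.

Run:
```python
from h import *
P=lambda u,v,z:ray('top',(u/4+270-.375,v/4+190-.375),z)[:2]
ax=np.array([-.3137,-.9495]);st=P(627,305,58)
for p,q in[((346,173),(325,235)),((420,200),(400,262)),((494,226),(474,288)),((568,252),(548,314))]:
    print('dist to stop',round((st-(P(*p,49)+P(*q,49))/2)@ax,1))
a=cv2.imread('pics/top0.png').astype(int);b=cv2.imread('pics/t4.png').astype(int)
for n,(u,v) in dict(spare=(301,165),coup=(379,188),jar=(358,138),red=(251,316)).items():
    print(n,np.abs(a-b)[v-22:v+22,u-22:u+22].mean().round(2))
```

```text
dist to stop 129.4
dist to stop 95.4
dist to stop 61.6
dist to stop 27.8
spare 8.67
coup 8.52
jar 8.07
red 7.94
```

Run:
```python
import cv2,numpy as np
from workcell import r
a=cv2.imread('pics/top0.png',0);b=cv2.imread('pics/t4.png',0)
for n,(u,v) in dict(spare=(301,165),coup=(379,188),jar=(358,138)).items():
    t=a[v-20:v+20,u-20:u+20];m=cv2.matchTemplate(b[v-35:v+35,u-35:u+35],t,cv2.TM_CCOEFF_NORMED);_,s,_,l=cv2.minMaxLoc(m);print(n,round(s,3),l[0]-15,l[1]-15)
print(r.sign_off())
```

```text
spare 0.999 0 0
coup 0.999 0 0
jar 0.999 0 0
the job is handed in; nothing more can be done
None
```

The row of four is home against the end stop with all blocks touching, and I've handed the job in. I pushed it about 105 mm from the tail with shut fingertips, at 32 mm/s or less and slower near the stop. I then backed straight off along the rail and lifted clear, finishing around 14.5 s on the clock.

- **Seating:** at the end the tool stopped moving while the push force rose to 14 N.
- **Position:** the final top view puts the block centres 27.8, 61.6, 95.4 and 129.4 mm from the stop's origin. Ideal is 27, 61, 95 and 129, and the limits are 30.5 and 134.5 for the nearest and tail blocks.
- **Gaps:** block spacing is 33.8–34.0 mm, so no gaps to within measurement accuracy.
- **Other objects:** the spare block, coupling and jar show no pixel shift from the start.

No final check failed. A raw before-and-after image difference around these objects and the red look-alike was about 8 grey levels everywhere. Since it was about the same for all of them, I took it as image noise or lighting. The template match, which I ran on the first three, then showed no movement.

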